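# Hang the jade disc and hold the spring clip open over the price card

### The arm

A 6-joint arm with a two-finger parallel gripper is mounted at the origin on the work surface. World frame = base frame: x ahead of the robot, y to its left, z up, the work surface at z = 0. Lengths are in mm, angles in rad, forces in N, time in s.
With the tool pointing down it reaches from about 325 to 875 mm from the base axis. Payload 4.4 kg.
Tool frame: the origin (TCP) lies on the centre line of the jaws, within the pads' length; the fingertips stand ahead of it and the grasp point (between the pads) lies 6 mm ahead of it (ctrl.tcp_to_tips is the z of the fingertips in the tool frame, in mm); z points along the fingers, y is the direction in which the jaws open and shut (so a half turn about z gives the same grasp; the last joint's range is limited). The gripper opens to 85 mm and grips with 20 to 120 N. Pads are 22 mm wide; open, the fingers measure 114 mm over their backs; the gripper's body (76 mm by 85 mm) begins 54 mm behind the grasp point. The pads swing forward as they close: fully open they stand 13 mm farther back than shut.
Start: joints at [0.955, 0.207, 1.542, -0, 1.393, -0.15], TCP at [258.264, 513.739, 256.282] pointing down, gripper open.
Joint ranges: [-2.73, 2.73], [-0.86, 2.22], [0.23, 2.46], [-1.11, 4.25], [0.08, 2.63], [-2.82, 2.82]. Speed limits (rad/s): [2.79, 2.79, 3.14, 3.14, 3.14, 3.14].

### API

Orientations are given as a 3x3 rotation matrix whose columns are the frame's x, y, z axes.
In Python, from plant import ctrl, sensors, optics gives the robot as it stands. Calls block until the motion is done:
- ctrl.move_ptp(position, orientation): joint-space move of the TCP to a pose.
- ctrl.move_l(position, rot=None, vel=150, threshold=None): straight line of the TCP; rot=None keeps the orientation; vel is the mean speed in mm/s. With threshold (N) it stops when the force on the tool has changed by that much, and returns True; else False.
- ctrl.set_joints(angles): joint-space move.
- ctrl.gripper_to(opening, force=None): finger opening in mm; force is the grip in N (None keeps the last); returns when the fingers have stopped.
- ctrl.hold(seconds).
- ctrl.solve_ik(position, orientation): joint angles nearest the present ones, or None.
- sensors.read_state(): the state.
- optics.grab_frame(name): name is "scene" or "side" or "wrist"; returns (picture, depth): 400x640x3 uint8, red, green, blue; 400x640 float32, mm along the optical axis (not along the pixel's ray), 0 where there is no reading.
- optics.camera_params(name): a dict with "mtx" (3x3 intrinsics, pixels), "R" (3x3) and "t" (3): a world point X has camera coordinates R X + t; the wrist camera has in their place "T_tool_cam" (4x4, takes a point from camera to tool coordinates, whose origin is the TCP and whose axes are the flange's). Camera axes: x right, y down, z forward; pixel columns grow to the right and rows downward; lengths in mm; the calibration is good to about 2 mm. A picture is of the moment at which its call begins: read the wrist's pose just before it. camera_params takes no time and is no camera call.
A pose or a line that the arm cannot do raises ctrl.MotionError and nothing moves.
- ctrl.finish_job(): hands the job in, once; it reports no verdict.
The state is a dict: "t": time; "q": joint angles; "qvel": joint speeds; "tau": joint torques, N m; "eef_pos": TCP position; "eef_rot": TCP orientation; "force": force on the tool from outside, world axes, zero at the start; "wrist_torque": the same for the moment, N m; "grip_width": finger opening in mm.
Only numpy, scipy, OpenCV 4.12 (cv2) and the standard library are available. Lean on these libraries where they do the work, as an engineer would, in place of code of your own. Each camera call takes 0.05 s, during which the arm holds its last target.

### The job

Set out this piece on the jade counter: first lift the jade disc out of its cradle and hang it by its hole on the brass peg, letting go of it. Then take the red spring clip from its rack by squeezing its two handles together, and finish while still holding it still and spread wide open in the gripper, upright with its open jaws straddling the middle of the price card's top edge without touching the card, so that I can slip a price tag in. Leave the bangle, the ring box and the loupe where they are.

Things in the scene. Friction and masses are not known exactly. Their poses are not given: they have to be found in the camera images.
- disc_center (a point): Centre of the hole of the jade disc: flat green ring plate, 80 mm outside diameter, 24 mm hole, 8 mm thick, about 110 g, standing on edge in the cradle. x = the disc's axis (its thickness), z up. Pinch its flat faces near the top rim: the hole's upper edge is 28 mm below the rim; fingertips more than 25 mm below the rim would meet the peg when hanging it.
- disc: The same jade disc, origin at its lowest point, 40 mm under the hole's centre; axes as disc_center.
- cradle: Fixed black slotted cradle, 50 by 96 mm, 26 mm high, in which the disc stands (lowest point 8 mm above the counter); slot 11 mm wide along its y axis. Origin under its centre.
- peg_mid (a point): Point on the axis of the brass peg: a level rod, 7 mm diameter, 120 mm above the counter, along this point's x axis. Its free end, an 11 mm ball, is 40 mm away towards -x of the point (towards the robot); the post's axis is 50 mm towards +x (post 12 mm thick, 4 mm higher than the peg's axis). Hung on it, the disc's centre is about 8 mm below the peg's axis.
- peg_stand: Fixed stand of the peg: dark wooden foot 110 by 80 mm, 10 mm thick, brass post and peg. Axes as peg_mid, z up.
- clip_pin (a point): Hinge pin (9 mm thick) and middle of the red spring clip, which stands jaws down on the rack's fin. y = pin and width (24 mm); x = the way the jaws open and the handles are squeezed; z up. Shut, the handles splay to 46 mm over their ends, 35 mm above the pin; squeezed to the stop they stand parallel, 20 mm over the outer faces, up to 40 mm above the pin. Jaw tips 36 mm below the pin.
- clip: The same clip with its levers, about 46 g; origin at the pin, axes as clip_pin. About 4 N on each handle starts to spread it, 7 N spreads it to the stop.
- clip_mouth (a point): Point midway between the clip's jaw tips, 36 mm below the pin; axes as clip_pin.
- clip_a (a joint): Angle of the lever whose jaw is on the clip's +x side, rad: 0 shut, 0.35 fully spread (stop; then the jaw tips are 26 mm apart). On the rack about 0.03. The spring shuts it.
- clip_b (a joint): Angle of the other lever; always equal to clip_a.
- clip_rack: Fixed grey foot 50 by 80 mm, 12 mm thick, with an upright aluminium fin along its y axis (4 mm thick, 60 mm long, top 60 mm above the counter) on which the clip is parked, its pin resting on the fin. Origin under its centre.
- card_edge (a point): Middle of the price card's top edge, 110 mm above the counter. y axis along the edge (84 mm long), x across the card (3 mm thick), z up. The card is rigid, cream with a green picture, upright in a black foot.
- card_stand: The card with its fixed black foot (60 by 100 mm, 14 mm high), origin under the centre; axes as card_edge.
- bangle: Bystander: pale green bangle lying flat, 76 mm across, 10 mm high.
- ring_box: Bystander: dark red ring box 55 by 55 by 42 mm, origin at the centre of its underside.
- loupe: Bystander: black loupe, 32 mm across, 24 mm high, with a steel grip; origin under the lens.
Things that resemble listed ones, but are neither listed nor needed, are in the scene too. Leave any green look-alike of the clip alone.

How it is judged:
By the outcome, as a careful person would: the job done as asked, in the order asked, and still so for the second after the job is handed in, while the arm keeps its last pose, push and grip.
It also fails if it takes over 58 s, if anything falls off the work surface, if the arm or the gripper's body presses on something with over 40 N, if the wrist force passes 120 N, or if a joint passes its speed limit or range.

## Working session

There is one attempt and no reset: what is moved stays moved. The work goes in short steps, each a Python script; the robot and the scene stay as the last script left them, time stands still between calls to the robot, and variables do not carry over. Pictures are saved under pics/ and viewed, and the job is handed in when it is done.

```bash
ls; mkdir -p pics; python3 - <<'E'
from plant import ctrl, sensors, optics
import cv2,numpy as np
for n in ("scene","side","wrist"):
    p,d=optics.grab_frame(n)
    cv2.imwrite(f"pics/{n}0.png",p[:,:,::-1]); np.savez(f"{n}0.npz",p=p,d=d)
    c=optics.camera_params(n); print(n,{k:np.round(v,3).tolist() for k,v in c.items()})
print(ctrl.tcp_to_tips, sensors.read_state())
E
```

```text
pics
scene {'mtx': [[449.456, 0.0, 315.394], [0.0, 449.456, 203.7], [0.0, 0.0, 1.0]], 'R': [[0.88, 0.475, 0.002], [0.267, -0.491, -0.83], [-0.393, 0.731, -0.558]], 't': [-444.733, -42.827, 1411.168]}
side {'mtx': [[503.088, 0.0, 318.968], [0.0, 503.088, 189.814], [0.0, 0.0, 1.0]], 'R': [[0.816, -0.577, -0.018], [-0.382, -0.516, -0.766], [0.433, 0.632, -0.642]], 't': [-416.957, 267.633, 1245.477]}
wrist {'mtx': [[343.276, 0.0, 318.679], [0.0, 343.276, 195.861], [0.0, 0.0, 1.0]], 'T_tool_cam': [[-0.0, -0.956, -0.294, 75.643], [1.0, -0.001, 0.001, 1.132], [-0.001, -0.294, 0.956, -118.841], [0.0, 0.0, 0.0, 1.0]]}
25.0 {'t': 0.15, 'q': array([ 9.54510460e-01,  2.07261117e-01,  1.54262130e+00, -2.48653681e-05,
        1.39348331e+00, -1.50507781e-01]), 'qvel': array([ 0.00011679, -0.00139346, -0.00608016,  0.00082834, -0.00090249,
        0.00041302]), 'tau': array([ 4.51487640e-04, -3.83514619e+01, -2.92036700e+01, -4.10140847e-04,
        6.64124076e-03,  3.19787443e-05]), 'eef_pos': array([257.95064895, 513.29465147, 255.3736615 ]), 'eef_rot': array([[-8.93474242e-01,  4.49113315e-01, -1.00487531e-03],
       [ 4.49114374e-01,  8.93473080e-01, -1.46102536e-03],
       [ 2.41663098e-04, -1.75669247e-03, -9.99998428e-01]]), 'force': array([ 0.32351356, -0.03170326,  0.46190949]), 'wrist_torque': array([-0.04404445,  0.04604423,  0.02383973]), 'grip_width': 85.63179070753746}
```

View pics/scene0.png

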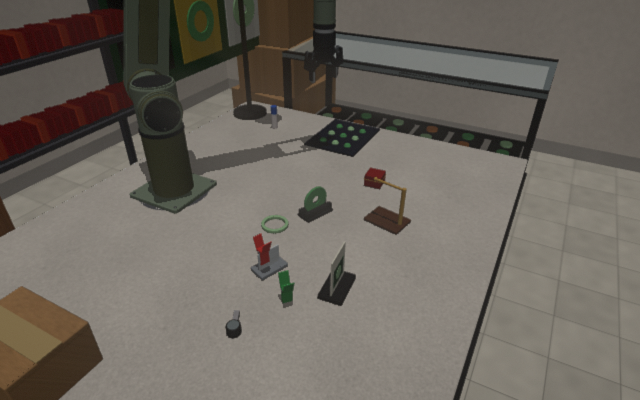

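View pics/side0.png

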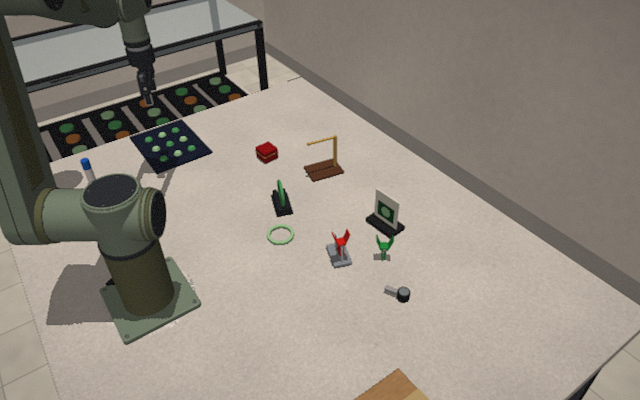

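View pics/wrist0.png

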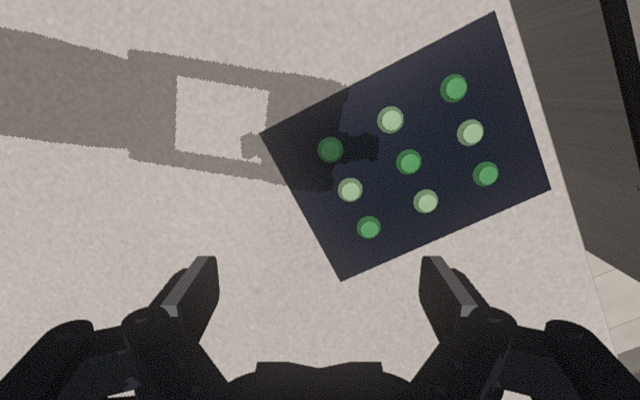

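The scene and side pictures show the disc at about (315,200) scene, the peg at (390,195), the red clip at (264,250), the card at (338,270) and the green look-alike clip at (286,288). I'll get rough 3D positions from these two and crop in closer.

```bash
cat > h.py <<'E'
import numpy as np, cv2
from plant import ctrl, sensors, optics
def deproj(name,u,v,d,st=None):
    c=optics.camera_params(name);K=c["mtx"]
    X=np.stack([(np.asarray(u)-K[0,2])/K[0,0]*d,(np.asarray(v)-K[1,2])/K[1,1]*d,np.asarray(d)*1.0],-1)
    if name=="wrist":
        T=c["T_tool_cam"]; X=X@T[:3,:3].T+T[:3,3]
        return X@st["eef_rot"].T+st["eef_pos"]
    return (X-c["t"])@c["R"]
def cloud(name,p,d,st=None):
    v,u=np.mgrid[0:400,0:640]
    return deproj(name,u,v,d,st)
def proj(name,X,st=None):
    c=optics.camera_params(name);X=np.atleast_2d(X)
    if name=="wrist":
        T=c["T_tool_cam"]; X=(X-st["eef_pos"])@st["eef_rot"]; X=(X-T[:3,3])@T[:3,:3]
    else: X=X@c["R"].T+c["t"]
    Y=X@c["mtx"].T
    return Y[:,:2]/Y[:,2:]
def down(yaw):
    # tool z down; tool y (jaw dir) at angle yaw from world x
    y=np.array([np.cos(yaw),np.sin(yaw),0]);z=np.array([0,0,-1.]);x=np.cross(y,z)
    return np.stack([x,y,z],1)
def shot(name,tag,crop=None,s=1):
    st=sensors.read_state(); p,d=optics.grab_frame(name)
    np.savez(f"{tag}.npz",p=p,d=d,ep=st["eef_pos"],er=st["eef_rot"])
    im=p[:,:,::-1]
    if crop: x0,y0,x1,y1=crop; im=im[y0:y1,x0:x1]
    if s!=1: im=cv2.resize(im,None,fx=s,fy=s,interpolation=cv2.INTER_CUBIC)
    cv2.imwrite(f"pics/{tag}.png",im); return p,d,st
def load(tag):
    z=np.load(f"{tag}.npz"); return z["p"],z["d"],dict(eef_pos=z["ep"],eef_rot=z["er"]) if "ep" in z else None
E
python3 - <<'E'
from h import *
p,d,_=load("scene0")
cv2.imwrite("pics/sc0.png",cv2.resize(p[160:350,210:430,::-1],None,fx=3.6,fy=3.1))
p2,d2,_=load("side0")
C=cloud("scene",p,d)
for n,u,v in [("disc",305,200),("discfoot",315,212),("pegball",365,178),("post",403,205),("clip",264,255),("green",287,290),("card",338,270),("bangle",275,215),("loupe",233,326),("box",374,178),("desk",230,240)]:
    print(n,C[v,u].round())
cv2.imwrite("pics/si0.png",cv2.resize(p2[120:320,230:430,::-1],None,fx=3,fy=3))
E
```

```text
disc [434.  70.  59.]
discfoot [462.  78.  23.]
pegball [517. 308.  30.]
post [690. 153.  75.]
clip [ 462. -177.   54.]
green [ 565. -241.   44.]
card [ 643. -148.   62.]
bangle [362.  24.  12.]
loupe [ 510. -367.   25.]
box [596. 169. 124.]
desk [ 309. -118.    0.]
```

View pics/sc0.png

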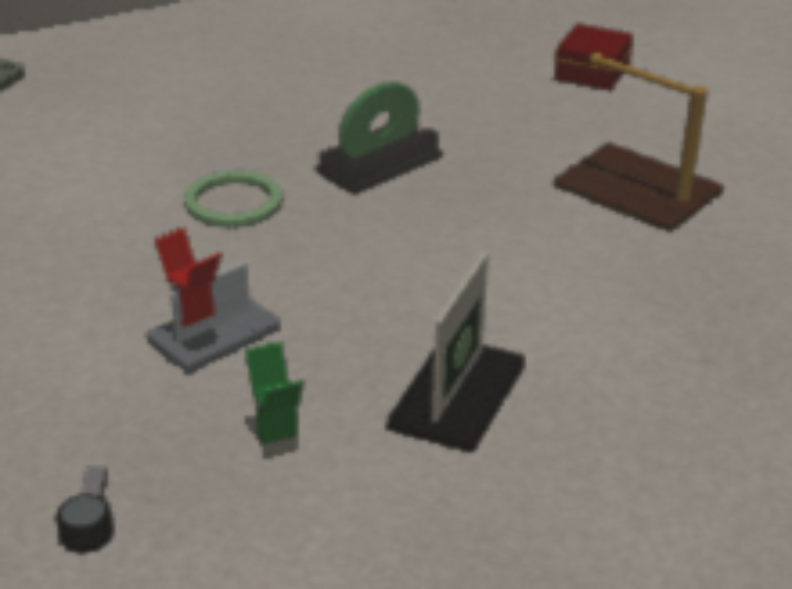

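View pics/si0.png

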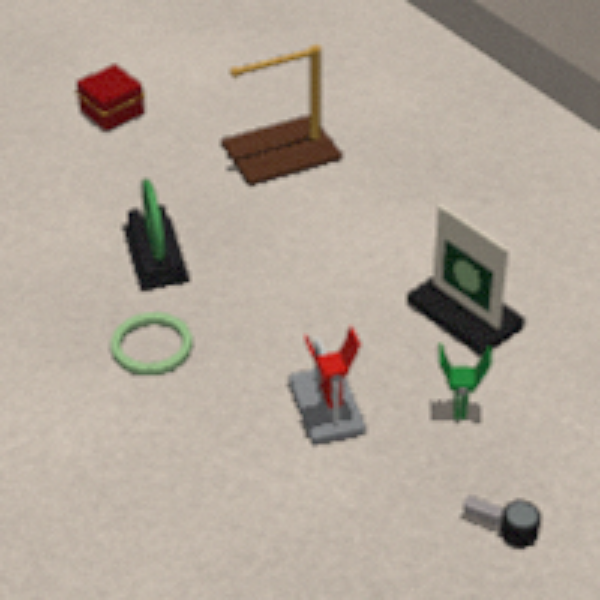

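```bash
python3 - <<'E'
from h import *
ctrl.move_ptp([520,100,250],down(np.pi/2)); shot("wrist","w1")
ctrl.move_ptp([540,-150,230],down(np.pi/2)); shot("wrist","w2")
print(sensors.read_state()["t"],sensors.read_state()["eef_pos"])
E
```

```text
3.025 [ 540.22685022 -148.43029102  230.11972811]
```

View pics/w1.png

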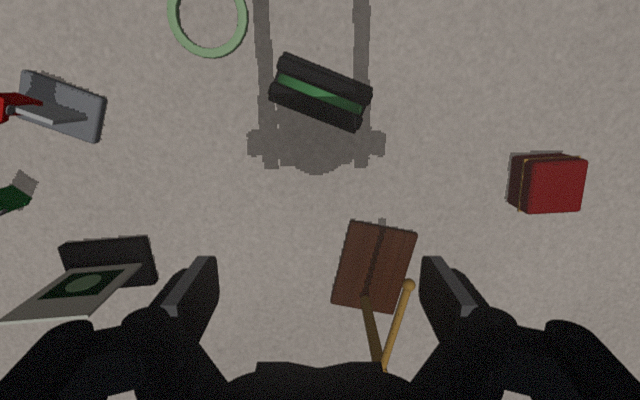

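View pics/w2.png

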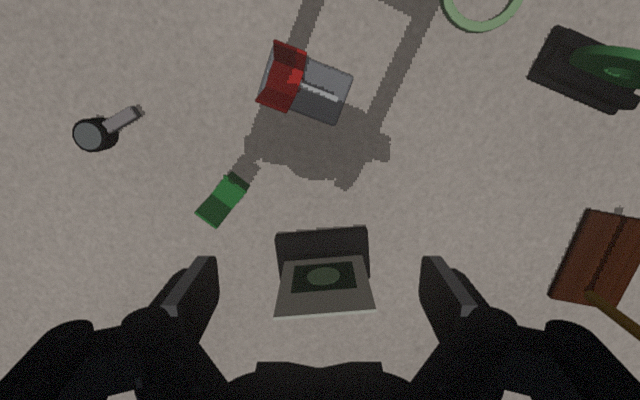

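w1 shows the disc edge-on from above at (320,93) and the peg's ball at (408,286). w2 shows the clip at (288,75), the fin to its right at (320,90), and the card's top edge from (275,317) to (375,309). Next I fit these from the depth clouds.

```bash
cat > fit.py <<'E'
from h import *
def seg(name,tag,cond,lo,hi):
    p,d,st=load(tag); C=cloud(name,p,d,st); 
    P=p.astype(int); m=cond(P[...,0],P[...,1],P[...,2])&(d>0)&(C>lo).all(-1)&(C<hi).all(-1)
    return C[m],m
green=lambda r,g,b:(g>r*1.25)&(g>b*1.1)
red=lambda r,g,b:(r>g*2)&(r>60)
brass=lambda r,g,b:(r>b*1.7)&(r>g*1.1)
cream=lambda r,g,b:(r>0)
grey=lambda r,g,b:(r>0)
def pca(X):
    c=X.mean(0);w,V=np.linalg.eigh(np.cov((X-c).T)); return c,np.sqrt(w),V
S=[("scene","scene0"),("side","side0"),("wrist","w1"),("wrist","w2")]
if __name__=="__main__":
    np.set_printoptions(precision=2,suppress=True)
    for nm,cond,lo,hi in [("disc",green,[400,30,28],[540,150,110]),("pegrod",brass,[540,120,112],[720,260,135]),("post",brass,[640,120,20],[760,200,110]),
        ("clip",red,[420,-240,20],[540,-100,130]),("fin",grey,[430,-220,25],[560,-90,62]),("foot",grey,[410,-250,4],[580,-90,14.5]),("card",cream,[560,-250,20],[740,-80,108]),("cardtop",cream,[560,-250,104],[740,-80,118])]:
        for n,t in S:
            X,m=seg(n,t,cond,lo,hi)
            if nm=="fin":
                P,_,_=load(t);
                pass
            if len(X)<15: print(nm,t,len(X));continue
            c,w,V=pca(X); print(nm,t,len(X),"c",c,"sd",w,"min",np.percentile(X,1,0),"max",np.percentile(X,99,0),"minor",V[:,0],"major",V[:,2])
E
python3 fit.py
```

```text
disc scene0 286 c [450.28  96.83  57.95] sd [ 1.95 17.22 21.2 ] min [435.62  65.3   29.06] max [464.72 130.67  88.81] minor [ 0.93 -0.37  0.01] major [ 0.36  0.92 -0.15]
disc side0 102 c [437.51  86.83  62.35] sd [ 2.74 17.74 19.35] min [428.57  63.78  28.84] max [449.85 123.18  89.39] minor [ 0.94 -0.34 -0.03] major [0.11 0.21 0.97]
disc w1 895 c [447.25 102.75  81.48] sd [ 2.26  7.03 20.56] min [432.72  68.94  60.67] max [462.49 137.85  89.1 ] minor [-0.93  0.36 -0.  ] major [-0.36 -0.93 -0.02]
disc w2 1823 c [444.1   87.6   54.88] sd [ 2.08 11.93 21.66] min [431.65  65.84  28.67] max [461.43 128.39  82.24] minor [ 0.93 -0.37  0.02] major [-0.31 -0.74  0.6 ]
pegrod scene0 84 c [644.73 162.11 122.29] sd [ 2.43  2.8  33.34] min [595.78 148.99 113.72] max [689.66 174.2  127.3 ] minor [ 0.19  0.92 -0.35] major [-0.98  0.21  0.02]
pegrod side0 58 c [642.79 162.39 120.89] sd [ 2.08  3.1  31.17] min [589.71 151.3  114.61] max [688.5  174.74 126.16] minor [0.15 0.7  0.7 ] major [-0.98  0.2   0.01]
pegrod w1 756 c [631.81 167.34 124.27] sd [ 1.53  2.25 27.52] min [591.47 154.81 113.69] max 
[... 3577 characters left out ...]
ene0 66 c [ 640.49 -147.    109.26] sd [ 0.97  2.5  25.06] min [ 635.71 -186.8   104.22] max [ 644.91 -101.71  113.6 ] minor [0.98 0.09 0.16] major [ 0.09 -1.   -0.01]
cardtop side0 58 c [ 634.95 -144.5   108.4 ] sd [ 1.61  2.59 24.22] min [ 628.74 -183.42  104.13] max [ 640.94 -103.23  113.75] minor [0.98 0.1  0.17] major [-0.1   0.99  0.  ]
cardtop w1 703 c [ 637.19 -140.27  109.1 ] sd [ 0.94  2.53 24.08] min [ 632.75 -181.87  104.17] max [ 642.25 -100.91  112.52] minor [ 0.98  0.09 -0.19] major [-0.09  1.    0.  ]
cardtop w2 894 c [ 637.39 -142.8   109.17] sd [ 0.86  2.54 24.12] min [ 632.83 -183.67  104.14] max [ 642.52 -102.24  112.71] minor [ 0.97  0.09 -0.2 ] major [-0.09  1.    0.  ]
```

```bash
cat > fit2.py <<'E'
from fit import *
np.set_printoptions(precision=2,suppress=True)
def rect(X):
    (c,s,a)=cv2.minAreaRect(X[:,:2].astype(np.float32)); return np.array(c),np.array(s),a
for t in ("w2","w1"):
    X,m=seg("wrist",t,red,[420,-240,66],[540,-100,110])
    if len(X)>50:
        print(t,"clip rect",rect(X),"top z",np.percentile(X[:,2],[99]))
        H=X[X[:,2]>88]; print(" handle ends rect",rect(H),len(H))
    X,m=seg("wrist",t,lambda r,g,b:(r<g*1.3),[445,-200,50],[500,-110,63])
    if len(X)>20: print(t,"fin",len(X),rect(X),pca(X)[2][:,2])
    X,m=seg("wrist",t,lambda r,g,b:(r<g*1.3),[420,-235,7],[520,-90,15])
    print(t,"foot",len(X),rect(X),np.median(X[:,2]))
for n,t in S:
    X,m=seg(n,t,green,[400,30,30],[540,150,110]); 
    nrm=np.array([.931,-.365,0]); tan=np.array([.365,.931,0])
    print(t,"disc n",np.percentile(X@nrm,[2,50,98]),"tan",np.percentile(X@tan,[.5,99.5]),"z",np.percentile(X[:,2],99.5))
    X,m=seg(n,t,brass,[600,130,113],[672,190,130])
    if len(X)>20:
        v=pca(X)[2][:,2];c=X.mean(0);print(t,"rod",c,v*np.sign(v[0]))
        X2,m=seg(n,t,brass,[570,120,108],[720,260,135]); a=X2@(v*np.sign(v[0])); print("  along",np.percentile(a,[0,1,99,100]), c@(v*np.sign(v[0])))
E
python3 fit2.py
```

```text
w2 clip rect (array([ 456.38, -173.56]), array([23.48, 42.6 ]), 69.24478912353516) top z [101.95]
 handle ends rect (array([ 456.48, -173.3 ]), array([22.7 , 42.53]), 69.70359802246094) 504
w2 fin 210 (array([ 461.37, -160.31]), array([59.75,  3.97]), 69.63729858398438) [-0.35 -0.94 -0.  ]
w2 foot 2614 (array([ 461.34, -160.31]), array([80.02, 50.06]), 69.4642562866211) 12.99889451724529
w1 clip rect (array([ 460.13, -163.8 ]), array([ 4.41, 22.44]), 69.92356872558594) top z [73.92]
 handle ends rect (array([0., 0.]), array([0., 0.]), 0.0) 0
w1 fin 386 (array([ 465.55, -147.9 ]), array([35.3 ,  8.21]), 75.50012969970703) [-0.35 -0.94  0.03]
w1 foot 3035 (array([ 461.46, -159.93]), array([81.41, 50.74]), 69.26290130615234) 12.854525512173325
scene0 disc n [379.12 384.05 387.45] tan [220.35 292.04] z 89.81274875293374
scene0 rod [632.66 165.16 122.54] [ 0.98 -0.2   0.  ]
  along [546.96 549.03 644.64 646.44] 586.0649114959372
side0 disc n [372.47 375.16 380.19] tan [216.69 274.18] z 89.78463831733032
side0 rod [635.67 163.85 121.09] [ 0.97 -0.22  0.02]
  along [538.18 539.62 637.63 639.3 ] 585.1230331099812
w1 disc n [375.14 378.87 382.7 ] tan [222.32 297.35] z 89.47860642296462
w1 rod [635.52 166.67 124.39] [ 0.98 -0.21 -0.  ]
  along [541.58 542.53 633.62 634.88] 587.2036597091054
w2 disc n [376.52 382.59 383.54] tan [219.74 288.9 ] z 82.53311673014593
```

```bash
python3 - <<'E'
from h import *
ctrl.move_ptp([447.6,103.6,175],down(-0.373)); p,d,st=shot("wrist","w3")
print(st["t"],st["eef_pos"],st["eef_rot"])
C=cloud("wrist",p,d,st);P=p.astype(int)
m=(P[...,1]>P[...,0]*1.25)&(C[...,2]>30)&(C[...,2]<110)&(abs(C[...,0]-447)<60)&(abs(C[...,1]-103)<60)
X=C[m]
for a in(-.373,):
    n=np.array([np.cos(a),np.sin(a),0]);t=np.array([-n[1],n[0],0])
    for z0,z1 in((30,60),(60,80),(80,95)):
        Y=X[(X[:,2]>z0)&(X[:,2]<z1)]
        if len(Y)>20:print(z0,len(Y),np.percentile(Y@n,[1,50,99]),np.percentile(Y@t,[.5,99.5]))
    print(n@[447.6,103.6,0],t@[447.6,103.6,0],X[:,2].max())
T=X[X[:,2]>86]; print(cv2.minAreaRect(T[:,:2].astype(np.float32)))
m=(abs(C[...,2]-27)<3)&(P.sum(-1)<200)&(abs(C[...,0]-447)<70)&(abs(C[...,1]-103)<70)
print(cv2.minAreaRect(C[m][:,:2].astype(np.float32)),m.sum(),np.median(C[m][:,2]))
p,d,s1=load("w1");C=cloud("wrist",p,d,s1);P=p.astype(int)
m=(abs(C[...,2]-27)<3)&(P.sum(-1)<200)&(abs(C[...,0]-447)<70)&(abs(C[...,1]-103)<70)
print(cv2.minAreaRect(C[m][:,:2].astype(np.float32)),m.sum())
E
```

```text
5.0917 [447.85533614 103.6276779  175.23042853] [[ 3.64061718e-01  9.31374649e-01  5.73254518e-04]
 [ 9.31374812e-01 -3.64061749e-01 -5.33187730e-05]
 [ 1.59040289e-04  5.53326143e-04 -9.99999834e-01]]
30 51 [375.12775737 378.97047316 382.46513963] [296.81178009 299.67625217]
60 376 [374.99274317 378.92565817 382.77506302] [226.92818138 297.95372339]
80 809 [375.06267639 378.90230396 382.83355189] [236.89014178 283.69057087]
379.06930845630717 259.58655471048 89.57281969339931
((448.1180725097656, 105.436279296875), (29.269012451171875, 7.738006591796875), 68.93894958496094)
((447.7560729980469, 104.04974365234375), (95.39891052246094, 38.92805099487305), 68.92085266113281) 3823 26.855209846480307
((445.85369873046875, 101.53547668457031), (95.65916442871094, 38.94282531738281), 68.92386627197266) 2931
```

View pics/w3.png

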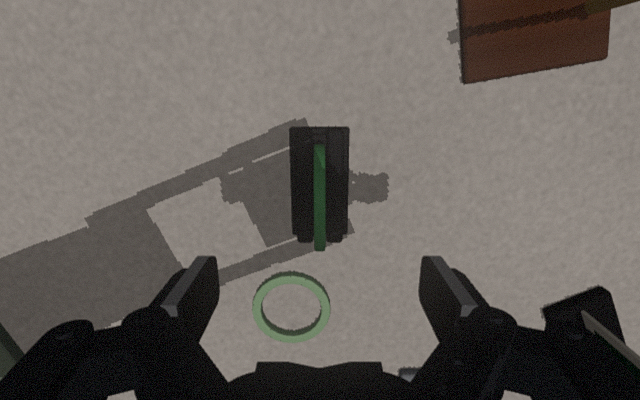

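```bash
python3 - <<'E'
from h import *
R=down(-0.37)
ctrl.gripper_to(50,50)
ctrl.move_l([448,104.5,92],R,vel=120,threshold=10)
ctrl.gripper_to(5,50); s=sensors.read_state(); print(s["t"],s["grip_width"],s["force"],s["eef_pos"])
shot("wrist","w4")
ctrl.move_l([448,104.5,182],R,vel=120); s=sensors.read_state(); print(s["t"],s["grip_width"],s["force"])
shot("wrist","w5"); shot("side","s5",(230,80,390,200),4)
E
```

```text
6.8833 6.690294253020618 [ 0.01741592 -0.31974869  3.20287524] [448.74388398 104.56937252  92.79571342]
7.8333 7.032760390096106 [-0.49948073  0.0554725  -2.05578258]
```

View pics/w5.png

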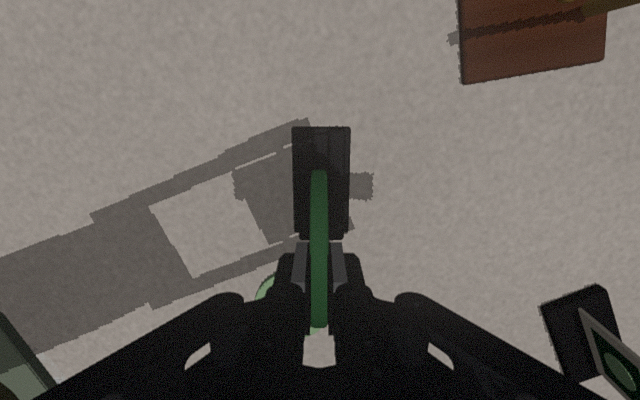

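View pics/s5.png

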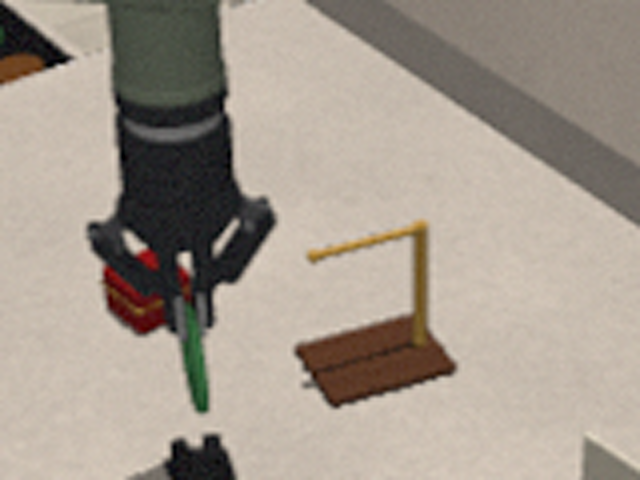

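```bash
python3 - <<'E'
from h import *
from scipy.optimize import least_squares
p,d,st=load("w5");C=cloud("wrist",p,d,st);P=p.astype(int)
X=(C-st["eef_pos"])@st["eef_rot"]
m=(P[...,1]>P[...,0]*1.2)&(P[...,1]>P[...,2]*1.1)&(abs(X[...,1])<12)&(abs(X[...,0])<50)&(X[...,2]>-10)&(X[...,2]<95)
Y=X[m];print(len(Y),Y.min(0),Y.max(0),np.percentile(Y[:,1],[1,50,99]))
# rim points -> circle radius 40
f=lambda q:np.hypot(Y[:,0]-q[0],Y[:,2]-q[1])-40
r=least_squares(f,[0,45],loss="soft_l1",f_scale=1); print(r.x,np.abs(f(r.x)).mean())
from fit import *
# peg again w/ this view? project peg ball
p1,d1,s1=load("w1");C1=cloud("wrist",p1,d1,s1)
X,_=seg("wrist","w1",brass,[560,140,108],[612,200,135])
a=np.array([.979,-.204,0]);b=np.array([.204,.979,0])
print("ball",X.mean(0),np.percentile(X@a,[0,2]),np.percentile(X@b,[1,50,99]))
for lo,hi in((605,630),(630,655),(655,675)):
    X,_=seg("wrist","w1",brass,[lo,130,113],[hi,200,135]); print(lo,np.percentile(X@b,[2,50,98]),np.percentile(X[:,2],98),len(X))
for n,t in S[:2]:
    X,_=seg(n,t,brass,[605,130,108],[672,200,135]); print(t,np.percentile(X@b,[2,50,98]),len(X))
E
```

```text
2820 [-29.05963835 -11.87205684  -8.36473422] [38.97324106 11.5583594  53.60656149] [-4.72245854 -0.65722836  3.04706983]
[-1.30975993 44.69187545] 0.6025552639342318
ball [598.96334857 171.41451478 124.40302183] [541.54083246 542.12912953] [285.75348564 289.89781541 294.64788627]
605 [287.84055876 290.31493894 293.87597236] 125.27502120626848 205
630 [287.90068954 290.39117953 293.80952754] 125.4861159527628 193
655 [287.67401918 290.37163216 293.84597404] 125.51074222240229 143
scene0 [286.72850915 290.64139779 294.2784317 ] 46
side0 [285.30826053 290.57711293 293.46872493] 34
```

```bash
python3 - <<'E'
from h import *
a=np.array([.979,-.2041,0]);b=np.array([.2041,.979,0]);R=down(-.2055)
pos=lambda A,z:(A*a+291.6*b+[0,0,z])
ctrl.move_ptp(pos(505,164.7),R); p,d,st=shot("wrist","w6")
C=cloud("wrist",p,d,st);P=p.astype(int)
print(st["t"],st["eef_pos"],st["eef_pos"]@a,st["eef_pos"]@b)
m=(P[...,0]>P[...,2]*1.7)&(P[...,0]>P[...,1]*1.1)&(C[...,2]>108)&(C[...,2]<135)
X=C[m];print(len(X))
if len(X):print("ball a min",(X@a).min(),"b",np.percentile(X@b,[2,50,98]),"z",np.percentile(X[:,2],[2,98]))
g=(P[...,1]>P[...,0]*1.25)&(P[...,1]>P[...,2]*1.1)&(abs(C@a-505)<8)&(abs(C@b-291)<48)
print("disc b",np.percentile((C@b)[g],[.5,99.5]))
shot("scene","s6",(340,120,500,240),4)
E
```

```text
8.525 [553.32627311 182.60456315 163.19508315] 504.4368300314959 291.7037596670045
2985
ball a min 542.8265650817045 b [290.54341136 295.49073532 299.78835628] z [110.67769759 126.43007009]
disc b [264.47162279 330.42303436]
```

View pics/w6.png

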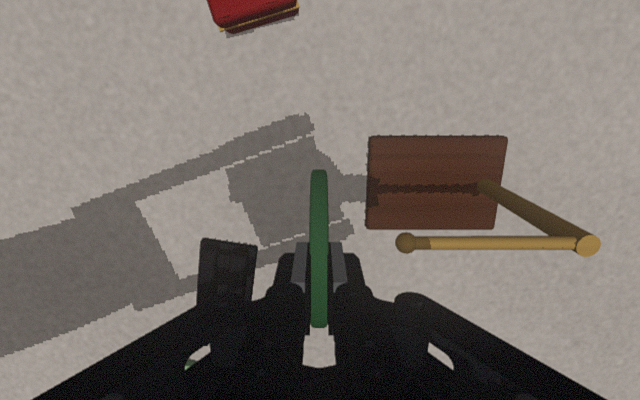

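View pics/s6.png

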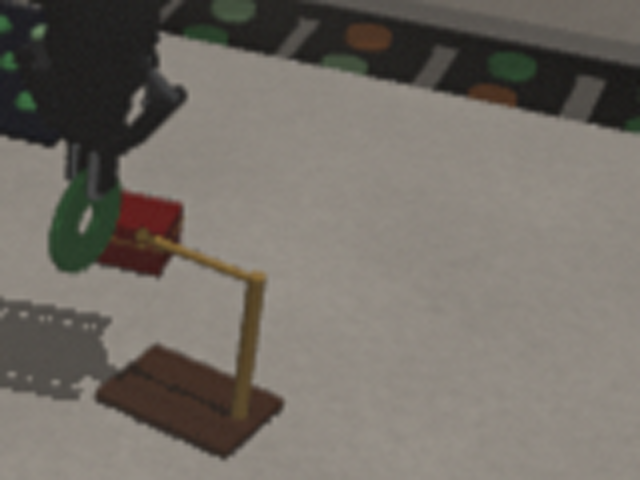

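```bash
python3 - <<'E'
from h import *
st=dict(np.load("w6.npz"));st=dict(eef_pos=st["ep"],eef_rot=st["er"]);R=st["eef_rot"];e=st["eef_pos"]
th=np.linspace(0,2*np.pi,720)
for cx in(-3,-1.5,0,1.5):
    # both faces
    rows=[proj("wrist",e+ (np.c_[cx+40*np.cos(th),0*th+y,44.7+40*np.sin(th)]@R.T),st)[:,1].min() for y in(-4,4)]
    print("cx",cx,"min row",rows)
a=np.array([.979,-.2041,0]);b=np.array([.2041,.979,0])
for B in(290,292,294,296):
    print(B,"wrist ball",proj("wrist",547.5*a+B*b+[0,0,120],st),"mid",proj("wrist",590*a+B*b+[0,0,120],st),
      "scene",(proj("scene",547.5*a+B*b+[0,0,120])-[340,120])*4)
print("disc centre scene",(proj("scene",e+R@[-.5,-.5,44.7])-[340,120])*4, (proj("scene",e+R@[-.5,-.5,4.7])-[340,120])*4,(proj("scene",e+R@[-.5,-.5,84.7])-[340,120])*4)
im=cv2.imread("pics/w6.png");cv2.imwrite("pics/w6c.png",cv2.resize(im[150:270,280:440],None,fx=5,fy=5,interpolation=cv2.INTER_CUBIC))
im=cv2.imread("pics/s6.png");cv2.imwrite("pics/s6c.png",cv2.resize(im[150:310,20:180],None,fx=3.7,fy=3.7,interpolation=cv2.INTER_CUBIC))
E
```

```text
cx -3 min row [np.float64(172.36901330690372), np.float64(172.3578727058065)]
cx -1.5 min row [np.float64(169.51407241829187), np.float64(169.50308423009534)]
cx 0 min row [np.float64(166.6395094537491), np.float64(166.62867645724728)]
cx 1.5 min row [np.float64(163.745071359864), np.float64(163.7343963905075)]
290 wrist ball [[403.20308741 247.96704972]] mid [[485.40076467 248.03801167]] scene [[135.83047722 235.55697185]]
292 wrist ball [[403.48465994 244.43061069]] mid [[485.95464058 244.50104958]] scene [[137.46288551 234.42088756]]
294 wrist ball [[403.76810343 240.87067311]] mid [[486.51219761 240.94058043]] scene [[139.09194598 233.2871332 ]]
296 wrist ball [[404.05343659 237.28700201]] mid [[487.07347259 237.35636909]] scene [[140.71766891 232.15570162]]
disc centre scene [[ 84.53803134 216.10223331]] [[ 88.12657659 165.81768363]] [[ 81.07453749 264.63449816]]
```

View pics/w6c.png

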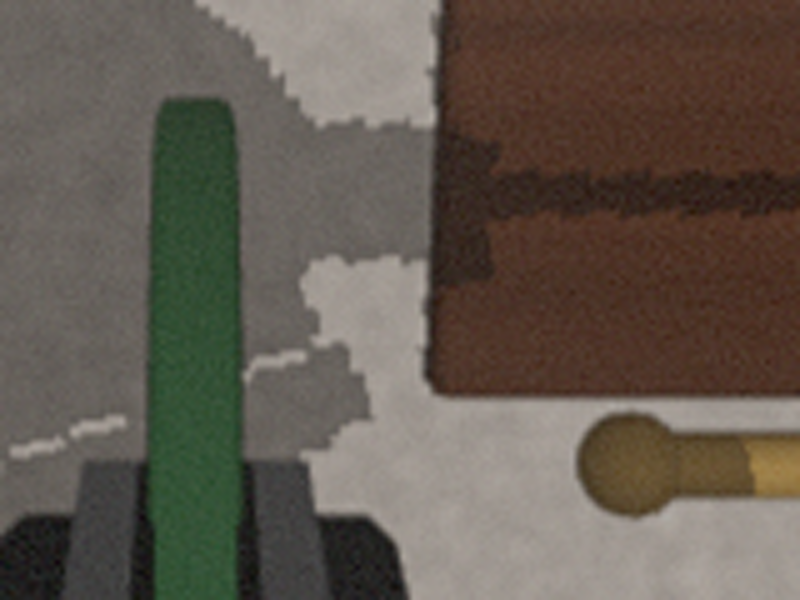

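View pics/s6c.png

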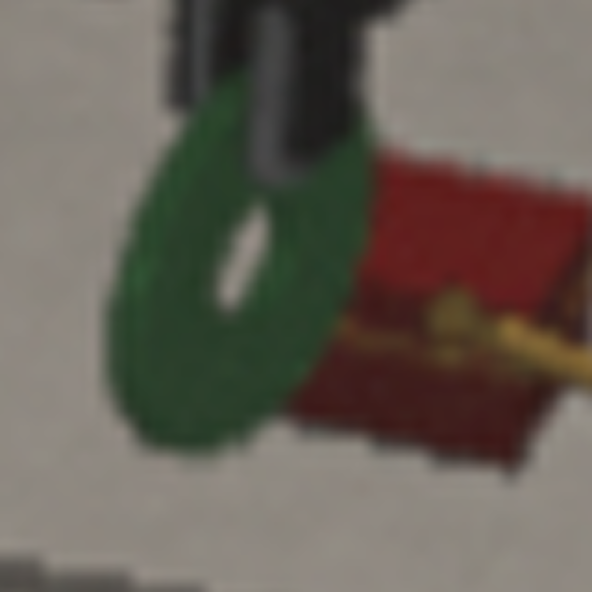

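The w6 crop shows the ball at (406,243) and the disc's rim top at row 169.5, so the disc needs about 2.5–3 mm of sideways shift. s6c agrees, with the hole centre at (243,255) and the ball at (455,318). I'm shifting and sliding it on.

```bash
python3 - <<'E'
from h import *
a=np.array([.979,-.2041,0]);b=np.array([.2041,.979,0]);R=down(-.2055)
pos=lambda A,z:(A*a+294.2*b+[0,0,z])
ctrl.move_l(pos(505,165.7),R,vel=80)
print(ctrl.move_l(pos(560,165.7),R,vel=60,threshold=5)); s=sensors.read_state();print(s["t"],s["eef_pos"]@a,s["eef_pos"]@b,s["eef_pos"],s["force"])
shot("scene","s7",(360,140,480,230),6); shot("wrist","w7")
E
```

```text
False
9.9417 559.6239674801816 294.2563252448768 [607.87012437 173.84068729 165.52621421] [-0.45336868  0.43552949 -1.00143944]
```

View pics/s7.png

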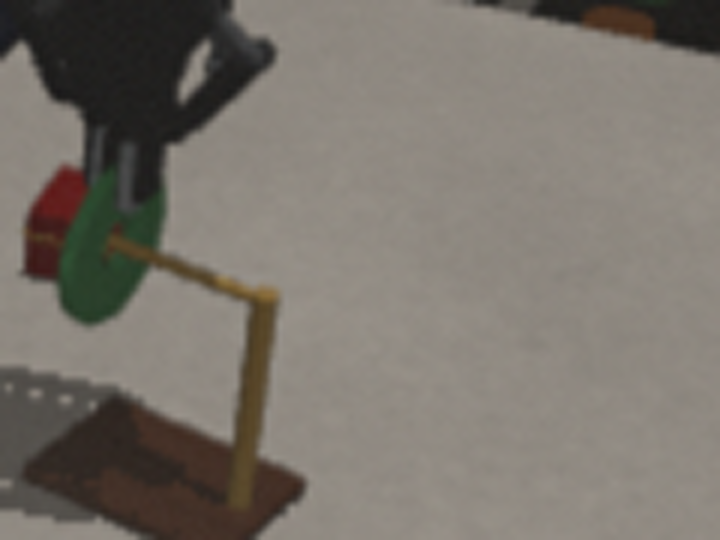

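View pics/w7.png

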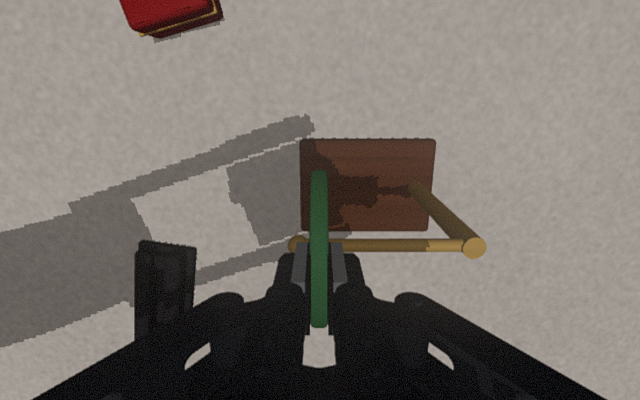

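The disc has passed over the ball, which shows behind it at (297,243) in w7, with no contact force. I'll slide on to the middle, lower and release.

```bash
python3 - <<'E'
from h import *
a=np.array([.979,-.2041,0]);b=np.array([.2041,.979,0]);R=down(-.2055)
pos=lambda A,z:(A*a+294.2*b+[0,0,z])
print(ctrl.move_l(pos(586,165.7),R,vel=70,threshold=5))
print(ctrl.move_l(pos(586,154.5),R,vel=25,threshold=3)); s=sensors.read_state();print(s["t"],s["eef_pos"],s["force"],s["grip_width"])
ctrl.gripper_to(30); s=sensors.read_state();print(s["t"],s["force"],s["grip_width"])
ctrl.move_l(pos(586,240),R,vel=150)
shot("scene","s8",(360,140,480,230),6); shot("wrist","w8");print(sensors.read_state()["t"])
E
```

```text
False
True
10.9667 [633.60146602 168.56296784 156.83836497] [0.10014087 0.43543953 4.53910936] 6.632616698842678
11.3167 [-0.01457896  0.61488148 -1.17784806] 30.2044977813017
12.1333
```

View pics/s8.png

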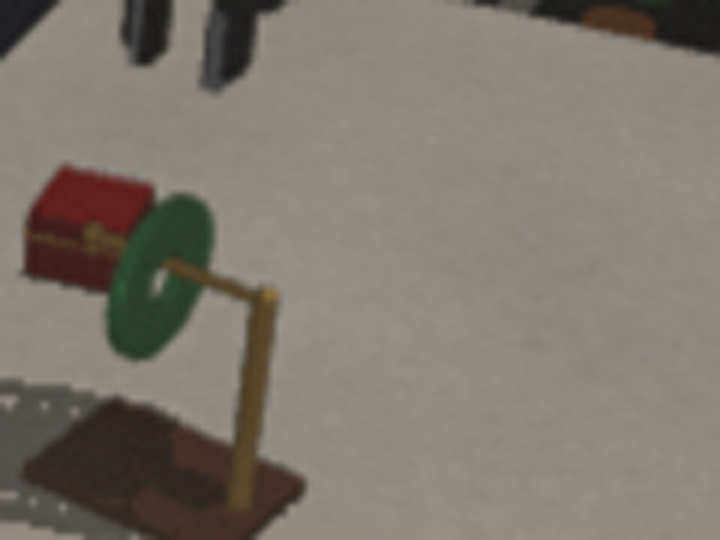

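View pics/w8.png

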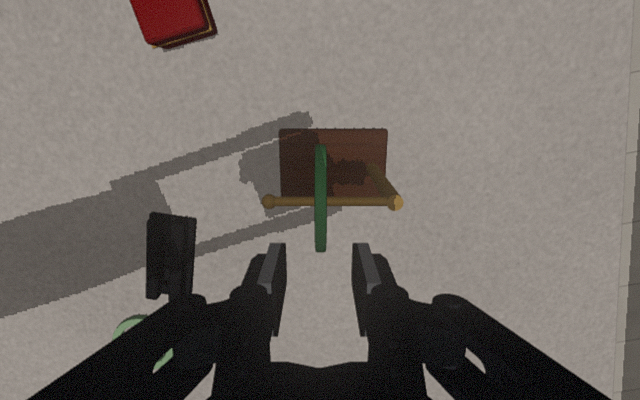

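The disc hangs on the peg, freed: s8 shows the rod through its hole at (165,265), and in w8 it's at (321,200). Next is the clip.

```bash
python3 - <<'E'
from h import *
ctrl.move_ptp([456.4,-173.5,180],down(-.358)); ctrl.gripper_to(75); ctrl.hold(.1)
p,d,st=shot("wrist","w9"); e=st["eef_pos"];R=st["eef_rot"];print(st["t"],e)
C=cloud("wrist",p,d,st);P=p.astype(int);np.set_printoptions(precision=2,suppress=True)
m=(P[...,0]>P[...,1]*2)&(P[...,0]>60)&(C[...,2]>60)&(C[...,2]<110)&(abs(C[...,0]-456)<50)&(abs(C[...,1]+173)<50)
print("clip",cv2.minAreaRect(C[m][:,:2].astype(np.float32)),C[m][:,2].max())
X=(C[m]-e)@R;print("tool x,y ranges",np.percentile(X,[.5,99.5],axis=0))
m=(P[...,0]<P[...,1]*1.3)&(abs(C[...,2]-13)<3)&(abs(C[...,0]-461)<60)&(abs(C[...,1]+160)<60)
print("foot",cv2.minAreaRect(C[m][:,:2].astype(np.float32)))
m=(P[...,0]<P[...,1]*1.3)&(abs(C[...,2]-57)<7)&(abs(C[...,0]-471)<30)&(abs(C[...,1]+150)<40)
print("fin",cv2.minAreaRect(C[m][:,:2].astype(np.float32)))
E
```

```text
14.1833 [ 456.44168028 -173.45686094  180.00587013]
clip ((456.478515625, -173.27842712402344), (24.329639434814453, 42.53849792480469), 68.8791732788086) 102.34379538169699
tool x,y ranges [[-11.71 -20.9   78.14]
 [ 12.09  20.89 110.2 ]]
foot ((463.90142822265625, -153.63821411132812), (66.00885772705078, 49.893558502197266), 69.48008728027344)
fin ((466.535888671875, -146.6069793701172), (31.922561645507812, 4.201788902282715), 70.6812515258789)
```

View pics/w9.png

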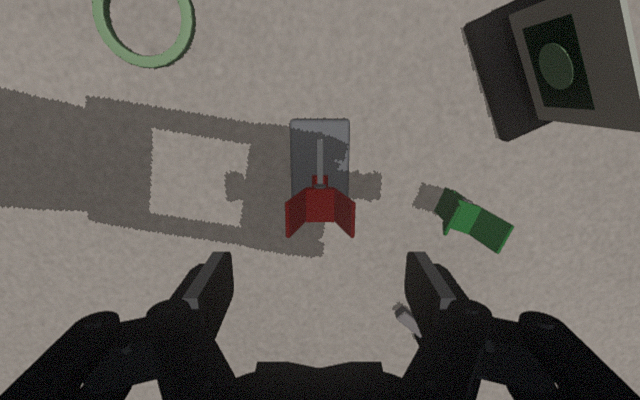

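```bash
python3 - <<'E'
from h import *
R=down(-.358);x,y=456.5,-173.4
print(ctrl.move_l([x,y,103.5],R,vel=100,threshold=10))
ctrl.gripper_to(14,40); s=sensors.read_state();print(s["t"],s["eef_pos"],s["grip_width"],s["force"],s["wrist_torque"])
ctrl.hold(.2);print(sensors.read_state()["grip_width"])
shot("scene","s10",(220,210,320,285),7); shot("side","t10",(310,200,410,275),7)
E
```

```text
False
15.7 [ 457.70842352 -174.20451099  106.53518736] 18.538187137885632 [-4.43421351  1.73251577 15.30405759] [ 0.3227783   0.80508691 -0.02458428]
18.278811096729882
```

View pics/s10.png

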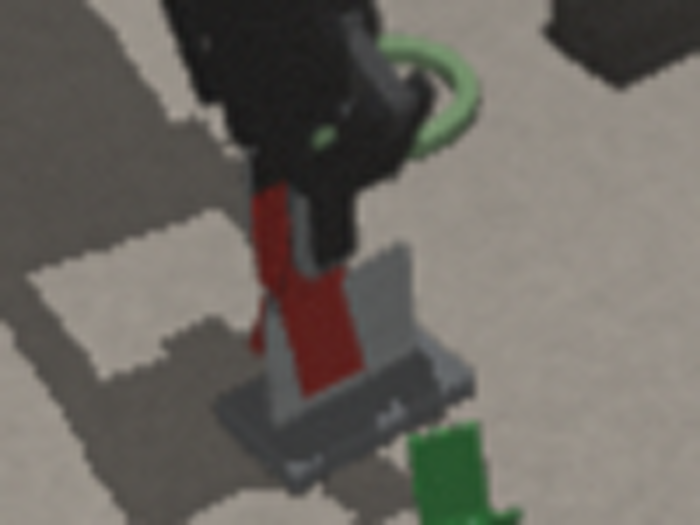

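View pics/t10.png

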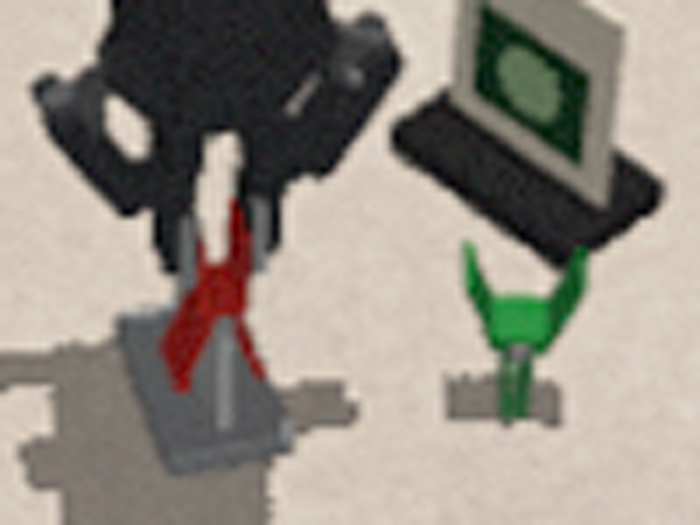

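The jaws are spread (s10, t10) and the width reading of 18.3 corresponds to the 20 mm stop, since the 8 mm disc read 6.6. I'll lift it and check its uprightness.

```bash
python3 - <<'E'
from h import *
R=down(-.358);x,y=456.5,-173.4
ctrl.move_l([x,y,120],R,vel=60)
ctrl.move_l([x,y,215],R,vel=140); ctrl.hold(.3)
s=sensors.read_state();print(s["t"],s["eef_pos"],s["grip_width"],s["force"],s["wrist_torque"])
shot("scene","s11",(220,160,320,235),7); shot("side","t11",(310,150,410,225),7); shot("wrist","w11")
E
```

```text
17.55 [ 456.07583396 -173.17048738  214.14251346] 18.34853488638609 [-1.05270573 -1.13794844 -0.6131917 ] [-0.03789462  0.00632425 -0.00223215]
```

View pics/s11.png

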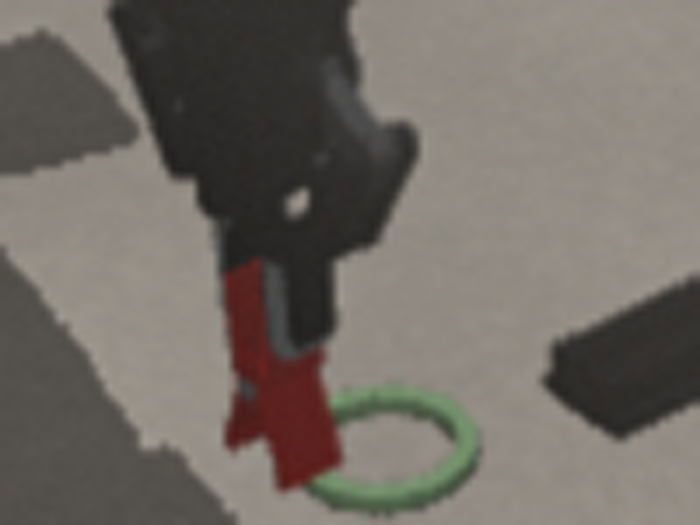

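View pics/t11.png

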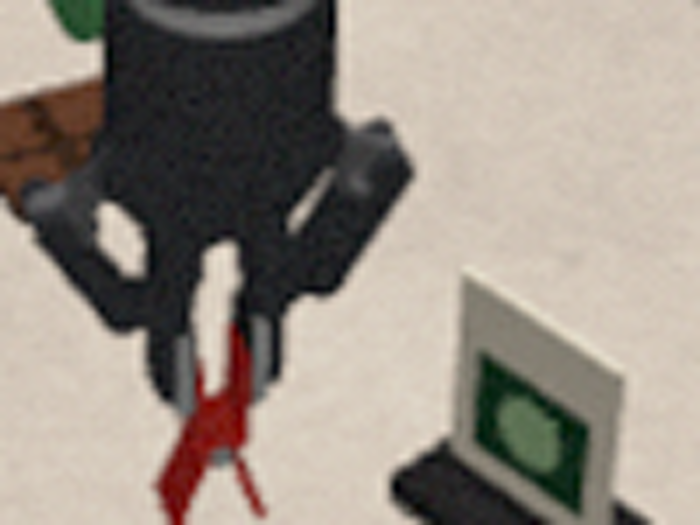

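View pics/w11.png

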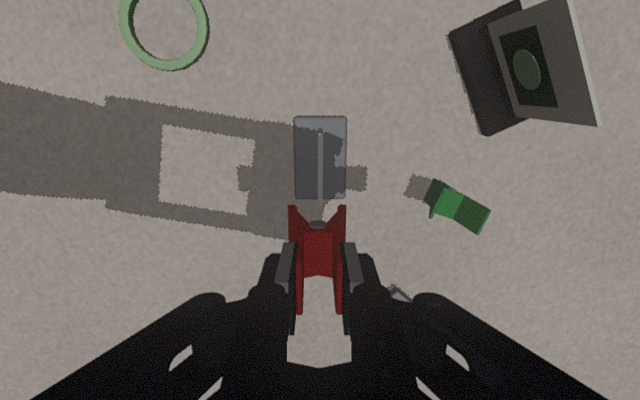

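w11 shows the clip symmetric and spread in the fingers, with the jaw tips at columns 289 and 346, rows about 207. I'll check its pitch and height in the hand from depth.

```bash
python3 - <<'E'
from h import *
np.set_printoptions(precision=1,suppress=True)
p,d,st=load("w11");C=cloud("wrist",p,d,st);P=p.astype(int)
X=(C-st["eef_pos"])@st["eef_rot"]
m=(P[...,0]>P[...,1]*2)&(P[...,0]>50)&(abs(X[...,1])<25)&(X[...,2]>-20)&(X[...,2]<90)
Y=X[m];print(len(Y),Y.min(0),Y.max(0))
for z in range(-8,84,4):
    Q=Y[abs(Y[:,2]-z)<2]
    if len(Q)>3: print(z,len(Q),"x",np.percentile(Q[:,0],[5,50,95]),"y",np.percentile(Q[:,1],[1,99]))
im=cv2.imread("pics/w11.png");cv2.imwrite("pics/w11c.png",cv2.resize(im[195:325,270:370],None,fx=4.5,fy=4.5,interpolation=cv2.INTER_CUBIC))
E
```

```text
3160 [-12.3 -18.4  -1. ] [12.9 14.6 72. ]
0 532 x [-9.4  0.8 10.9] y [-9.9  8.3]
4 182 x [-9.4  6.1 12.2] y [-9.8  8.4]
8 54 x [ 8.7 11.8 12.3] y [-9.6  7.9]
12 63 x [-3.3 11.6 12.4] y [-9.4  8.2]
16 40 x [11.  11.8 12.4] y [-9.7  8.1]
20 62 x [-4.6 11.6 12.2] y [-10.1   8. ]
24 57 x [-1.7 11.5 12.3] y [-10.5   8. ]
28 75 x [-7.4 11.4 12.2] y [-10.9   8.4]
32 1278 x [-10.2   1.6  11.9] y [-9.1  6. ]
36 154 x [-9.2 11.8 12.4] y [-10.7   7.9]
40 23 x [11.5 12.  12.4] y [-9.4  6.4]
44 38 x [10.1 11.9 12.3] y [-9.3  5.9]
48 41 x [ 8.8 11.  12.4] y [-10.5   7.3]
52 68 x [ 6.5  9.8 12.2] y [-12.4   9.2]
56 87 x [-1.6  7.5 12.3] y [-13.8  10.5]
60 129 x [-4.5  4.8 12.2] y [-15.5  12. ]
64 127 x [-6.2  5.  12.3] y [-17.1  13.2]
68 138 x [-8.2  2.2 12.3] y [-18.4  14.5]
72 12 x [11.9 12.1 12.5] y [-18.   13.9]
```

View pics/w11c.png

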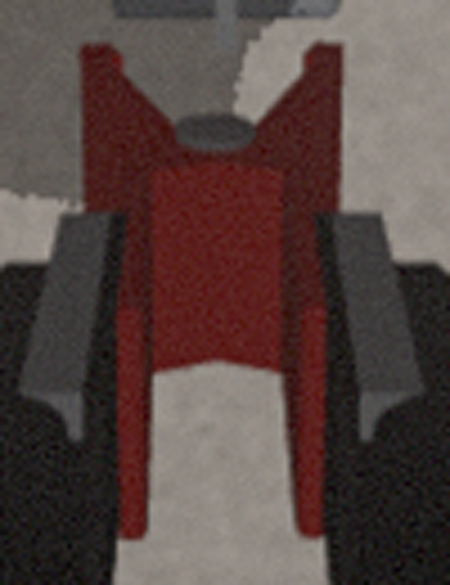

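The clip has no pitch (side faces at a constant x of about 12.3) and the jaw tips are about 73 mm ahead of the TCP. Next I hover above the card and measure it relative to the clip.

```bash
cat > rel.py <<'E'
from h import *
np.set_printoptions(precision=2,suppress=True)
def rel(tag):
    p,d,st=load(tag);C=cloud("wrist",p,d,st);P=p.astype(int)
    e,R=st["eef_pos"],st["eef_rot"];X=(C-e)@R
    m=(C[...,2]>104)&(C[...,2]<114)&(abs(C[...,0]-637)<25)&(abs(C[...,1]+143)<60)&(P[...,0]<P[...,1]*1.4)&(P.min(-1)>60)
    Y=C[m];T=X[m]
    print("card",m.sum(),cv2.minAreaRect(Y[:,:2].astype(np.float32)),"z",np.percentile(Y[:,2],[50,99]))
    print("card tool x",np.percentile(T[:,0],[.5,99.5]),"y",np.percentile(T[:,1],[1,50,99]))
    top=T[Y[:,2]>109.5]; print("top y",np.percentile(top[:,1],[1,50,99]),np.polyfit(top[:,0],top[:,1],1))
    m=(P[...,0]>P[...,1]*2)&(P[...,0]>50)&(abs(X[...,1])<25)&(X[...,2]>62)&(X[...,2]<90)
    print("jaws y",np.percentile(X[m][:,1],[1,99]),"x max",np.percentile(X[m][:,0],99),"z",np.percentile(X[m][:,2],99))
E
python3 - <<'E'
from h import *
ctrl.move_ptp([637.4,-143,212],down(.09)); ctrl.hold(.3)
p,d,st=shot("wrist","w12"); print(st["t"],st["eef_pos"],st["grip_width"])
shot("scene","s12",(290,170,410,260),6);shot("side","t12",(340,120,440,220),6)
from rel import rel; rel("w12")
E
```

```text
18.7583 [ 636.62864874 -143.59409499  212.61628994] 18.392935113980506
card 324 ((636.74072265625, -125.84960174560547), (2.6761388778686523, 51.19895553588867), 5.241955757141113) z [111.15 112.72]
card tool x [-7.84 43.21] y [0.29 1.65 3.03]
top y [0.29 1.65 3.03] [-0.01  2.02]
jaws y [-17.67  15.46] x max 12.698796266363168 z 72.01316563646068
```

View pics/w12.png

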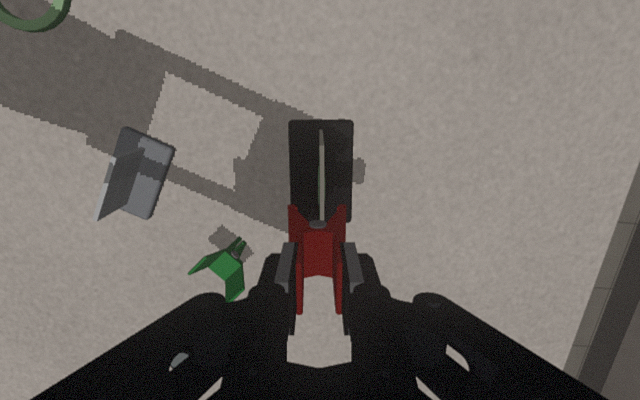

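View pics/s12.png

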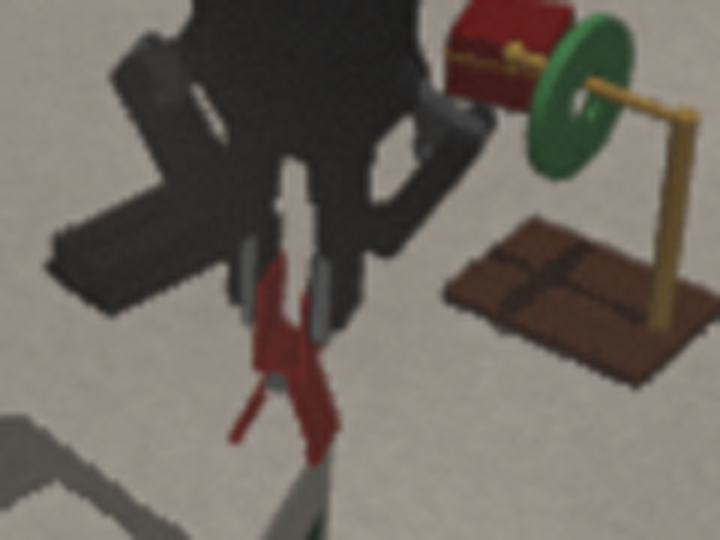

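View pics/t12.png

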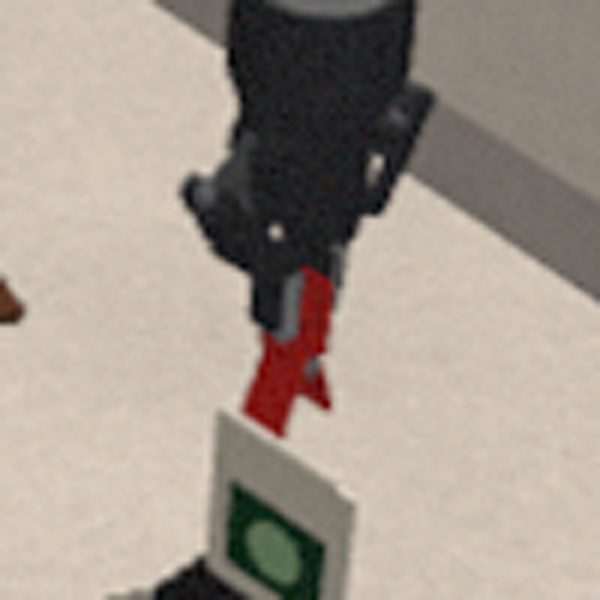

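```bash
python3 - <<'E'
from h import *
from rel import rel
R=down(.0915)
ctrl.move_l([639.3,-142.8,200],R,vel=60); ctrl.hold(.3)
p,d,st=shot("wrist","w13"); print(st["t"],st["eef_pos"],st["grip_width"]); rel("w13")
E
```

```text
19.5583 [ 639.49 -142.86  200.29] 18.168752192824165
card 364 ((636.71923828125, -123.41073608398438), (2.592561960220337, 46.329917907714844), 5.2251505851745605) z [111.16 112.52]
card tool x [-2.99 42.69] y [-2.31 -0.99  0.27]
top y [-2.31 -0.99  0.27] [ 0.   -1.02]
jaws y [-18.1   15.57] x max 12.676605210439854 z 73.38199552106163
```

```bash
python3 - <<'E'
from h import *
from rel import rel
R=down(.0915)
print(ctrl.move_l([639.2,-142.8,170],R,vel=40,threshold=3)); ctrl.hold(.8)
p,d,st=shot("wrist","w14"); print(st["t"],st["eef_pos"],st["grip_width"],st["force"],st["qvel"]); rel("w14")
shot("scene","s14",(290,190,410,280),6);shot("side","t14",(340,140,440,240),6)
shot("scene","s15");shot("side","t15")
cv2.imwrite("pics/w14c.png",cv2.resize(p[100:260,240:400,::-1],None,fx=3.5,fy=3.5,interpolation=cv2.INTER_CUBIC))
print(sensors.read_state()["t"])
E
```

```text
False
21.3083 [ 639.2  -142.79  169.98] 18.323970592347106 [ 0.3   0.13 -0.42] [ 0.  0.  0.  0. -0. -0.]
card 449 ((638.4024047851562, -142.2469482421875), (2.9717278480529785, 84.08657836914062), 5.281915187835693) z [111.12 112.52]
card tool x [-41.18  42.59] y [-2.18 -0.89  0.77]
top y [-2.18 -0.89  0.77] [-0.   -0.77]
jaws y [-18.22  15.76] x max 12.681541819420433 z 72.43789637507281
21.5583
```

View pics/w14c.png

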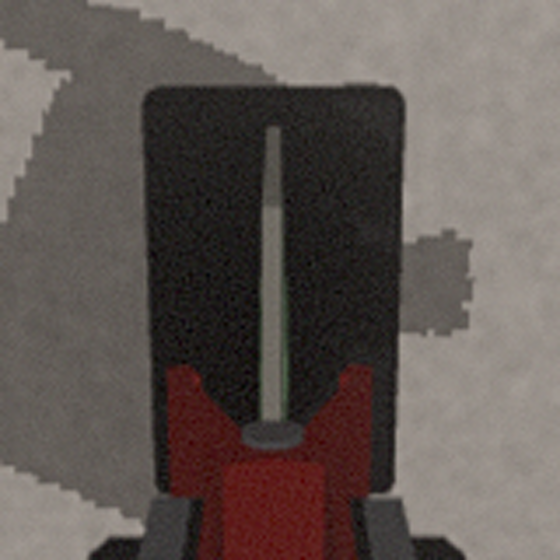

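View pics/s14.png

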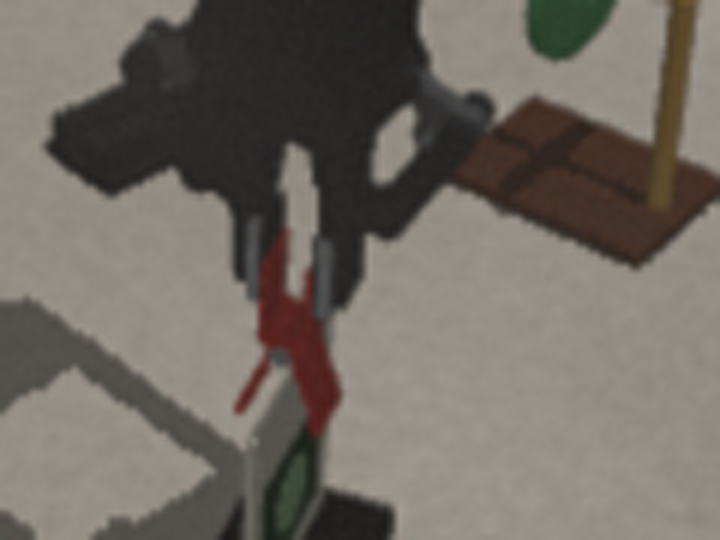

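View pics/t14.png

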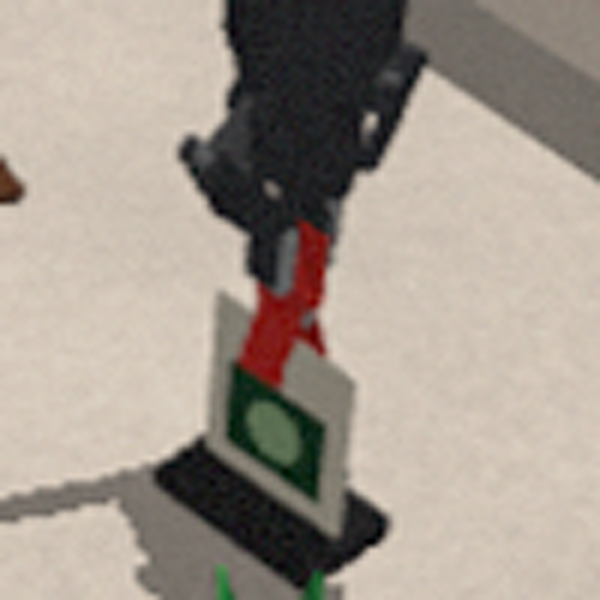

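View pics/s15.png

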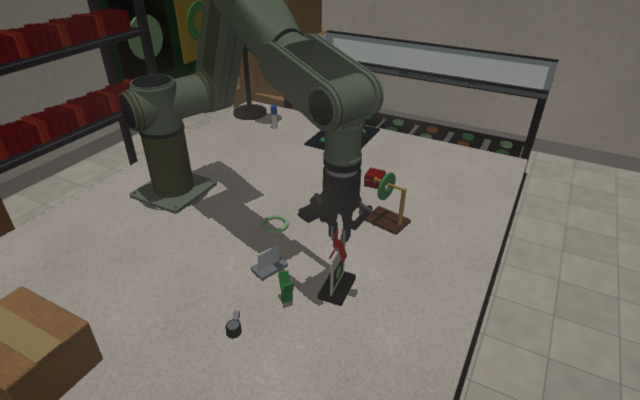

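Everything checks out: the card is centred between the jaws in w14c, there's no contact force, and the disc still hangs on the peg. Handing in.

```bash
python3 - <<'E'
from h import *
ctrl.finish_job(); print(sensors.read_state()["t"])
E
```

```text
the job is handed in; nothing more can be done
the job is handed in; nothing more can be done
```

The job is done and handed in at about 21.6 s of the 58 s. The jade disc hangs on the brass peg, let go, and the arm holds the red clip wide open over the price card.

- **Disc:** Wrist and scene pictures showed the peg about 3 mm off from my first measurement, so I shifted before sliding the disc on. It went over the ball without contact. Pictures after release, and again at the end, show it hanging on the rod clear of the gripper.
- **Clip:** It is squeezed to its stop. The gripper reads 18.3 mm, and it read about 1.4 mm low on the 8 mm disc, so this matches the 20 mm stop. The clip has no measurable pitch, and its roll in the jaws is about 1° at most.
- **Over the card:** The jaw tips are about 14 mm below the card's top edge. In the last wrist picture the card is within 0.5 mm of midway between the jaws, and the clip is within 0.5 mm of the middle of the edge. The tool force is under 0.6 N and the arm is still, so nothing is touching the card.
- **Other items:** The bangle, loupe and green clip look unmoved in the final scene picture. The ring box shows where it was too, partly hidden by the disc.

**Disagreements:** Wrist camera views from different directions differed by up to about 4 mm sideways and read about 1 mm high. I therefore did the final alignments from relative measurements within one picture.

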